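# Make up two slip-decorating kits in a pottery studio

### The arm

A 6-joint arm with a two-finger parallel gripper is mounted at the origin on the work surface. World frame = base frame: x ahead of the robot, y to its left, z up, the work surface at z = 0. Lengths are in m, angles in rad, forces in N, time in s.
With the tool pointing down it reaches from about 0.3 to 0.875 m from the base axis. Payload 4.2 kg.
Tool frame: the origin (TCP) lies midway between the tips of the shut fingers; the grasp point (between the pads) lies 19 mm behind it; z points along the fingers, y is the direction in which the jaws open and shut (so a half turn about z gives the same grasp; the last joint's range is limited). The gripper opens to 85 mm and grips with 20 to 120 N. Pads are 22 mm wide; open, the fingers measure 114 mm over their backs; the gripper's body (76 mm by 85 mm) begins 54 mm behind the grasp point. The pads swing forward as they close: fully open they stand 13 mm farther back than shut.
Start: joints at [-1.331, 0.32, 1.565, -0, 1.257, -0.02], TCP at [0.148, -0.556, 0.231] pointing down, gripper open.
Joint ranges: [-3.11, 3.11], [-0.84, 2.01], [0.21, 2.61], [-1.34, 4.49], [0.05, 2.63], [-2.56, 2.56]. Speed limits (rad/s): [2.57, 2.57, 3.14, 3.14, 3.14, 3.14].

### API

Orientations are given as a rotation vector (axis times angle).
In Python, from rig import env gives the robot as it stands. Calls block until the motion is done:
- env.move_to(position, orientation): joint-space move of the TCP to a pose.
- env.move_linear(position, feed=0.15, orientation=None): straight line of the TCP; orientation=None keeps the orientation; feed is the mean speed in m/s.
- env.move_joints(angles): joint-space move.
- env.let_go() and env.clamp(): open the fingers fully, or close them until they stop; the grip force is fixed at half the most.
- env.dwell(seconds).
- env.ik(position, orientation): joint angles nearest the present ones, or None.
- env.get_state(): the state.
- env.camera(name): name is "side" or "top" or "wrist"; returns a dict with "image" (400x640x3 uint8, red, green, blue), "fx", "fy", "cx", "cy" (pixels), "eye" and "rotation" of the camera in the world. Camera axes: x right, y down, z forward; pixel columns grow to the right and rows downward; lengths in m; the calibration is good to about 2 mm. A picture is of the moment at which its call begins. There is no depth.
A pose or a line that the arm cannot do raises env.Unreachable and nothing moves.
- env.job_done(): hands the job in, once; it reports no verdict.
The state is a dict: "t": time; "joint_pos": joint angles; "joint_vel": joint speeds; "effort": joint torques, N m; "ee_pos": TCP position; "tool_rot": TCP orientation; "ft_force": force on the tool from outside, world axes, zero at the start; "moment": the same for the moment, N m; "gripper_width": opening from 0.0 (shut) to 1.0 (fully open).
Only numpy, scipy, OpenCV 4.12 (cv2) and the standard library are available. Lean on these libraries where they do the work, as an engineer would, in place of code of your own. Each camera call takes 0.05 s, during which the arm holds its last target.

### The job

Make up the two decorating kits for the pottery class from the stock board. The yellow tray is for scratched decoration: it gets the black jar and the double-ended loop tool; the white tray is for painting: it gets the blue jar, the green jar and the brush. Stand each jar upright in a jar pocket of its own (any pocket of that tray), lay each tool flat and lengthwise in the tray's long bay, and leave the red jar, the clay bowl and the water beaker where they stand.

Things in the scene. Friction and masses are not known exactly. Their poses are not given: they have to be found in the camera images.
- tray_yellow: Fixed yellow kit tray on the table; origin: centre of its underside, z up. Outside 172 (x) by 135 mm (y). Walls and dividers 3 mm thick, 18 mm high in all; floor 4 mm thick. On the +y side a long tool bay, inside 166 (x) by 62 mm (y), centred at (0, 33.5) mm; on the -y side two jar pockets, inside 81 (x) by 64 mm (y), centred at (-42, -32.5) and (42, -32.5) mm. For the black jar and the loop tool; one pocket stays empty.
- tray_white: Fixed white kit tray on the table; origin: centre of its underside, z up. Outside 172 (x) by 135 mm (y). Walls and dividers 3 mm thick, 18 mm high in all; floor 4 mm thick. On the +y side a long tool bay, inside 166 (x) by 62 mm (y), centred at (0, 33.5) mm; on the -y side two jar pockets, inside 81 (x) by 64 mm (y), centred at (-42, -32.5) and (42, -32.5) mm. For the blue and green jars and the brush.
- jar_black_center (a point): Closed round jar of black slip with a black screw lid and a blank white label, standing upright on the plywood stock board: 44 mm diameter, 56 mm high, about 110 g. The point is at its centre, 28 mm above its underside; z up. Goes in the yellow tray.
- jar_blue_center (a point): Closed round jar of blue slip with a blue screw lid and a blank white label, standing upright on the plywood stock board: 44 mm diameter, 56 mm high, about 110 g. The point is at its centre, 28 mm above its underside; z up. Goes in the white tray.
- jar_green_center (a point): Closed round jar of green slip with a green screw lid and a blank white label, standing upright on the plywood stock board: 44 mm diameter, 56 mm high, about 110 g. The point is at its centre, 28 mm above its underside; z up. Goes in the white tray.
- loop_tool_center (a point): Clay loop tool lying flat on the stock board: 150 mm long along its x; dark square wooden handle 74 mm long, 14 mm wide (y), 14 mm high, with a brass ferrule and a thin steel wire loop (29 and 23 mm wide) at each end; 35 g. The point is mid-handle, 7 mm above the underside: grasp here, across the handle. Either way round in the bay. Goes in the yellow tray.
- brush_center (a point): Flat brush lying on the stock board: 150 mm long along its x, bristles to +x. Red handle 18 mm wide (y), 12 mm high, x = -75 to 16 mm (14 mm wide before x = -49), then steel ferrule 30 mm wide, stiff pale bristles 28 mm wide; 35 g. The point is at x = 0 on the handle, 6 mm above the underside: grasp here, across the handle. Either way round in the bay. Goes in the white tray.
- jar_red_center (a point): Closed round jar of red slip with a red screw lid and a blank white label, standing upright on the plywood stock board: 44 mm diameter, 56 mm high, about 110 g. The point is at its centre, 28 mm above its underside; z up. Bystander: stays. Stock board: fixed, 270 by 400 mm, 12 mm thick; four jars in a row on it, about 95 mm apart.
- bowl_center (a point): Bystander: brown clay bowl, 124 mm wide, on a round wooden bat 150 mm wide, 70 mm high in all, standing on the table beyond the stock. The point is on its axis, 35 mm above the table.
- beaker_center (a point): Bystander: grey plastic water beaker, 72 mm wide, 85 mm high, standing on the table beyond the stock. The point is on its axis, 42 mm above the table.

How it is judged:
At the end, for the whole second after the job is handed in: Black jar upright (0.12 rad) on a pocket floor of the yellow tray, blue and green so in the white; loop tool in the yellow, brush in the white tray's bay, flat (centre at most 6 mm high), 0.25 rad from lengthwise, 20 mm from mid-length; all released, at rest (x of jar_black_center in the frame of tray_yellow between -0.072 and 0.072 m and y of jar_black_center in the frame of tray_yellow between -0.0565 and -0.0085 m and z of jar_black_center in the frame of tray_yellow between 0.027 and 0.037 m and angle between each of jar_black_center, jar_blue_center, jar_green_center's own z axis and vertical below 0.12 rad and linear speed of each of jar_black, loop_tool, jar_blue, jar_green, brush below 0.02 m/s and angular speed of each of jar_black, loop_tool, jar_blue, jar_green, brush below 0.2 rad/s and x of loop_tool_center in the frame of tray_yellow between -0.02 and 0.02 m and y of loop_tool_center in the frame of tray_yellow between 0.008 and 0.059 m and z of loop_tool_center in the frame of tray_yellow between 0 and 0.017 m and angle between the x axis of loop_tool_center and the x axis of tray_yellow, either way round below 0.25 rad and x of jar_blue_center in the frame of tray_white between -0.072 and 0.072 m and y of jar_blue_center in the frame of tray_white between -0.0565 and -0.0085 m and z of jar_blue_center in the frame of tray_white between 0.027 and 0.037 m and x of jar_green_center in the frame of tray_white between -0.072 and 0.072 m and y of jar_green_center in the frame of tray_white between -0.0565 and -0.0085 m and z of jar_green_center in the frame of tray_white between 0.027 and 0.037 m and x of brush_center in the frame of tray_white between -0.02 and 0.02 m and y of brush_center in the frame of tray_white between 0.008 and 0.059 m and z of brush_center in the frame of tray_white between 0 and 0.016 m and angle between the x axis of brush_center and the x axis of tray_white, either way round below 0.25 rad); the robot touches nothing.
It fails at once if the red jar is moved more than 30 mm (distance of jar_red_center from where it was at the start of the episode above 0.03 m).
It fails at once if the clay bowl is moved more than 30 mm (distance of bowl_center from where it was at the start of the episode above 0.03 m).
It fails at once if the water beaker is moved more than 30 mm (distance of beaker_center from where it was at the start of the episode above 0.03 m).
It also fails if it takes over 112 s, if anything falls off the work surface, if the arm or the gripper's body presses on something with over 40 N, if the wrist force passes 120 N, or if a joint passes its speed limit or range.

## Working session

There is one attempt and no reset: what is moved stays moved. The work goes in short steps, each a Python script; the robot and the scene stay as the last script left them, time stands still between calls to the robot, and variables do not carry over. Pictures are saved under pics/ and viewed, and the job is handed in when it is done.

```bash
ls; mkdir -p pics; python3 - <<'E'
from rig import env
import cv2
for n in ("top","side","wrist"):
    c=env.camera(n); cv2.imwrite(f"pics/{n}0.png",c["image"][:,:,::-1])
    print(n,c["fx"],c["fy"],c["cx"],c["cy"],c["eye"],c["rotation"])
s=env.get_state(); print(s["t"],s["ee_pos"],s["tool_rot"],s["gripper_width"])
E
```

```text
pics
top 388.02057954353387 388.02057954353387 321.5134920188631 198.4672102564907 [0.46421712 0.00369999 1.14533178] [-2.11846302  2.17671421 -0.1539732 ]
side 397.90049044652517 397.90049044652517 329.81446734910327 204.23976236522392 [ 0.29457475 -0.55345718  0.64615401] [-2.23170415  0.62003871 -0.24949134]
wrist 295.3675578406336 295.3675578406336 322.06469012112024 201.8264029308492 [ 0.20991325 -0.53920297  0.37362879] [ 2.31810126 -1.78305496 -0.2381962 ]
0.15 [ 0.14763028 -0.55534047  0.2307015 ] [-3.11379150e+00 -4.06778404e-01  1.87318743e-04] 1.0013868554714878
```

View pics/top0.png

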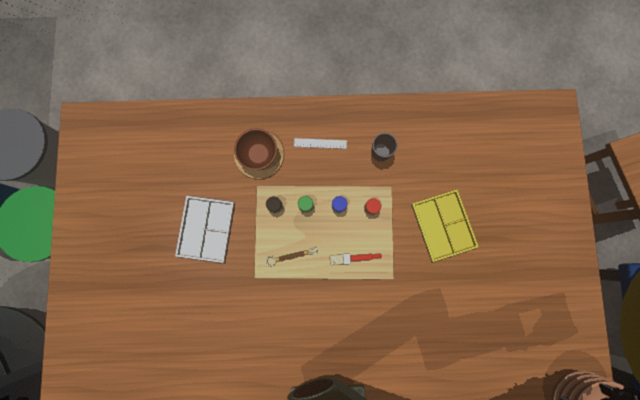

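View pics/side0.png

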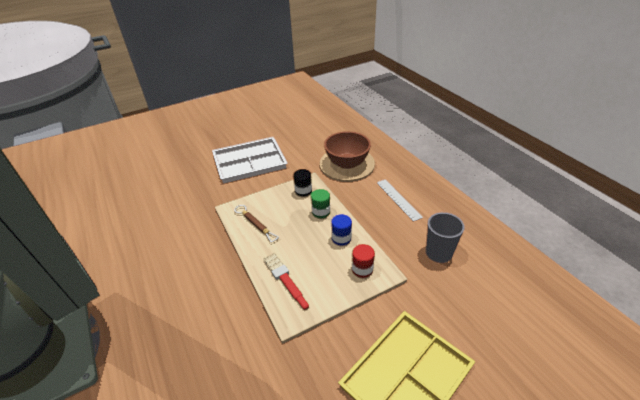

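```bash
python3 - <<'E'
import cv2
im=cv2.imread("pics/top0.png")
cv2.imwrite("pics/cropL.png",cv2.resize(im[100:380,60:330],None,fx=2.1,fy=2.1,interpolation=cv2.INTER_CUBIC))
cv2.imwrite("pics/cropR.png",cv2.resize(im[100:380,330:610],None,fx=2.1,fy=2.1,interpolation=cv2.INTER_CUBIC))
E
```

```text
(no output)
```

View crops.

View pics/cropL.png

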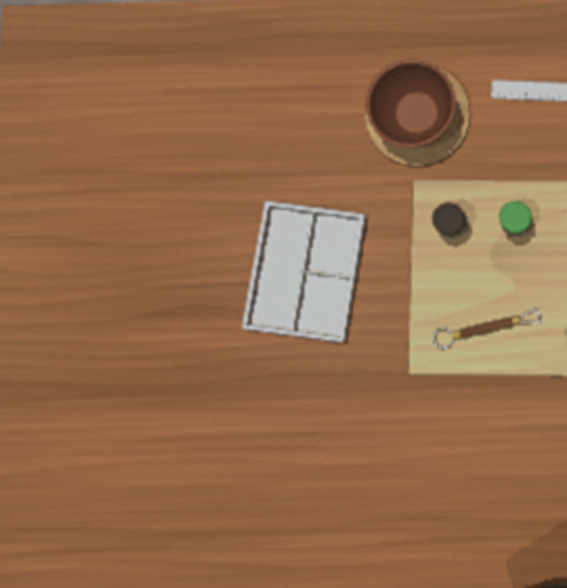

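View pics/cropR.png

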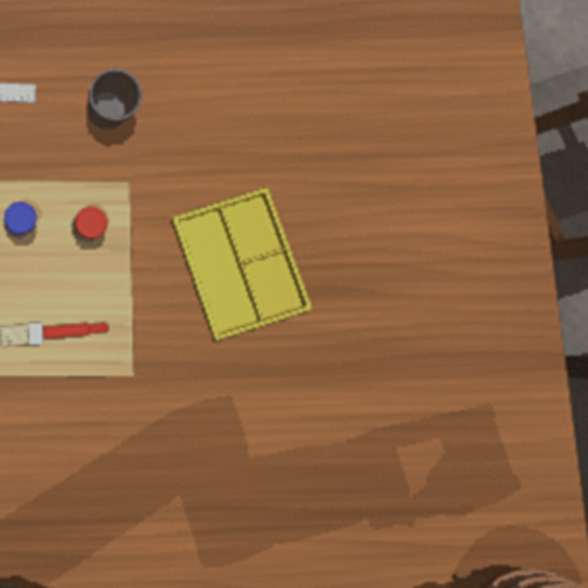

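```bash
cat > h.py <<'E'
import numpy as np, cv2
from scipy.spatial.transform import Rotation as R
def ray(c,px,z):
    r=np.asarray(c["rotation"],float); M=R.from_rotvec(r).as_matrix() if r.size==3 else r
    d=np.array([(px[0]-c["cx"])/c["fx"],(px[1]-c["cy"])/c["fy"],1.]); d=M@d
    e=np.asarray(c["eye"]); return e+d*(z-e[2])/d[2]
def proj(c,P):
    r=np.asarray(c["rotation"],float); M=R.from_rotvec(r).as_matrix()
    q=M.T@(np.asarray(P)-c["eye"]); return np.array([q[0]/q[2]*c["fx"]+c["cx"],q[1]/q[2]*c["fy"]+c["cy"]])
E
python3 - <<'E'
from h import *
from rig import env
c=env.camera("top"); im=c["image"]
np.set_printoptions(precision=4,suppress=True)
def quad(n,ps,z=.018):
    P=np.array([ray(c,p,z)[:2] for p in ps]); print(n,P.mean(0),[np.linalg.norm(P[i]-P[(i+1)%4]).round(4) for i in range(4)])
    a=P[0]-P[3]; b=P[1]-P[2]; print(' yaw x',np.arctan2(a[1],a[0]),np.arctan2(b[1],b[0]))
quad('white',[(186.7,195.7),(233.8,201.9),(224.3,262.9),(176.2,256.7)])
quad('yellow',[(412.4,203.8),(457.6,190),(478.6,246.7),(432.9,262.4)])
for n,p in dict(black=(274.3,204.3),green=(305.7,203.3),blue=(339.5,203.3),red=(373.3,205.7)).items(): print(n,ray(c,p,.068)[:2])
for n,p in dict(loopmid=(291.9,256),l1=(60+443/2.1,100+338/2.1),l2=(60+532/2.1,100+318/2.1),bt=(381.4,255.7),bb=(330,260)).items(): print(n,ray(c,p,.019)[:2])
sx=ray(c,(381.4,255.7),.018);b=ray(c,(330,260),.018);print(np.linalg.norm(sx-b))
hsv=cv2.cvtColor(im,cv2.COLOR_RGB2HSV)
def blob(n,m,z):
    k,l,s,ce=cv2.connectedComponentsWithStats(m.astype(np.uint8))
    for i in range(1,k):
        if s[i,4]>60: 
            pts=cv2.findNonZero((l==i).astype(np.uint8)); print(n,s[i],ce[i].round(1),cv2.minAreaRect(pts),ray(c,ce[i],z)[:2])
H,S,V=hsv[...,0],hsv[...,1],hsv[...,2]
roi=np.zeros(H.shape,bool); roi[180:285,150:500]=1
blob('yel',roi&(H>24)&(H<34)&(S>120),.018)
blob('blue',roi&(H>110)&(H<130)&(S>100),.068)
blob('green',roi&(H>45)&(H<80)&(S>100),.068)
blob('red',roi&((H<5)|(H>175))&(S>180),.068)
blob('blk',roi&(V<60),.068)
blob('wht',roi&(S<40)&(V>100),.018)
E
```

```text
white [0.5457 0.3406] [np.float64(0.1403), np.float64(0.1778), np.float64(0.14), np.float64(0.1786)]
 yaw x -0.14737628804735 -0.14871798266538694
yellow [ 0.5371 -0.3566] [np.float64(0.1404), np.float64(0.1737), np.float64(0.1408), np.float64(0.1775)]
 yaw x 0.27684903521423193 0.278583353101506
black [0.6059 0.1335]
green [0.6063 0.0455]
blue [ 0.6037 -0.0491]
red [ 0.5944 -0.1433]
loopmid [0.4613 0.0903]
l1 [0.4488 0.1506]
l2 [0.4726 0.0285]
bt [ 0.4552 -0.1666]
bb [ 0.447  -0.0187]
0.14824576768489442
yel [ 412  190   66   72 2866] [444.1 225.3] ((444.6817626953125, 225.08775329589844), (62.58071517944336, 48.57141876220703), 70.76932525634766) [ 0.5375 -0.3532]
blue [332 196  15  15 169] [339.2 203.5] ((339.0, 203.0), (14.0, 14.0), 90.0) [ 0.6032 -0.0483]
green [298 196  15  15 178] [305. 203.] ((305.0, 203.0), (14.0, 14.0), 90.0) [0.6071 0.0475]
red [351 255  30   6 107] [364.2 256.8] ((365.5276184082031, 256.8310546875), (4.0692291259765625, 29.148963928222656), 85.2363510131836) [ 0.4538 -0.1118]
wht [ 175  196   59   67 2957] [204.8 229.1] ((204.27027893066406, 228.87838745117188), (49.155296325683594, 62.8004150390625), 9.462322235107422) [0.5455 0.342 ]
wht [343 254   8  10  70] [346.2 258.5] ((346.5, 258.5), (9.0, 7.0), 90.0) [ 0.4499 -0.0654]
```

```bash
cat >> h.py <<'E'
from rig import env
np.set_printoptions(precision=4,suppress=True)
def ori(jaw):
    """down orientation with jaws along world angle jaw; choose the half turn with small j6"""
    return [ (R.from_euler('z',y)*R.from_euler('x',np.pi)).as_rotvec() for y in (jaw+np.pi/2,jaw-np.pi/2)]
def best(p,jaw):
    o=[]
    for v in ori(jaw):
        q=env.ik(p,v)
        if q is not None: o.append((abs(q[5]),v,q))
    o.sort(key=lambda t:t[0]); return o[0][1]
def go(x,y,z,jaw):
    v=best([x,y,z],jaw); env.move_to([x,y,z],v)
    return v
def snap(n,cam="wrist",crop=None,k=1):
    c=env.camera(cam); im=c["image"][:,:,::-1]
    if crop: im=im[crop[1]:crop[3],crop[0]:crop[2]]
    if k!=1: im=cv2.resize(im,None,fx=k,fy=k,interpolation=cv2.INTER_CUBIC)
    cv2.imwrite(f"pics/{n}.png",im); 
    import pickle; pickle.dump(c,open(f"pics/{n}.pkl","wb")); return c
E
python3 - <<'E'
from h import *
t0=env.get_state()["t"]
v=go(.4512,-.0925,.2,1.626-np.pi/2)
snap("w1"); s=env.get_state(); print(s["t"]-t0,s["ee_pos"],s["joint_pos"])
E
```

```text
2.05 [ 0.4513 -0.0932  0.2001] [-0.2286  0.1647  1.8607 -0.0002  1.116  -0.2823]
```

View pics/w1.png

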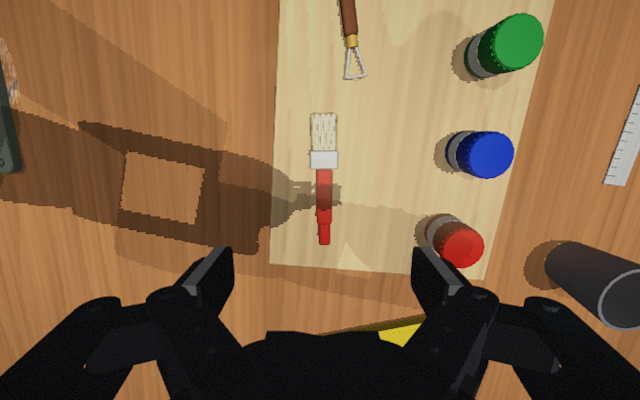

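```bash
python3 - <<'E'
import cv2,pickle
from h import *
c=pickle.load(open("pics/w1.pkl","rb"))
t=ray(c,(324.5,243),.022);b=ray(c,(323.5,113),.02);f0=ray(c,(324,169),.024)
print(t,b,f0,np.linalg.norm(t-b),np.linalg.norm(t-f0)); d=(b-t)/np.linalg.norm(b-t); print(t+.075*d,np.arctan2(d[1],d[0]))
# check top view projection agreement
for n,p in dict(green=(518,42),blue=(491,155),red=(462,247)).items(): print(n,ray(c,p,.068)[:2])
im=cv2.cvtColor(c["image"],cv2.COLOR_RGB2BGR)
cv2.imwrite("pics/w1c.png",cv2.resize(im[90:260,270:540],None,fx=2.9,fy=2.9,interpolation=cv2.INTER_CUBIC))
E
```

```text
[ 0.4567 -0.1643  0.022 ] [ 0.4475 -0.0188  0.02  ] [ 0.4512 -0.0771  0.024 ] 0.14582514414386208 0.08742858178005394
[ 0.452  -0.0894  0.021 ] 1.6335267494689152
green [0.6078 0.0458]
blue [ 0.6042 -0.049 ]
red [ 0.5937 -0.1417]
```

View pics/w1c.png

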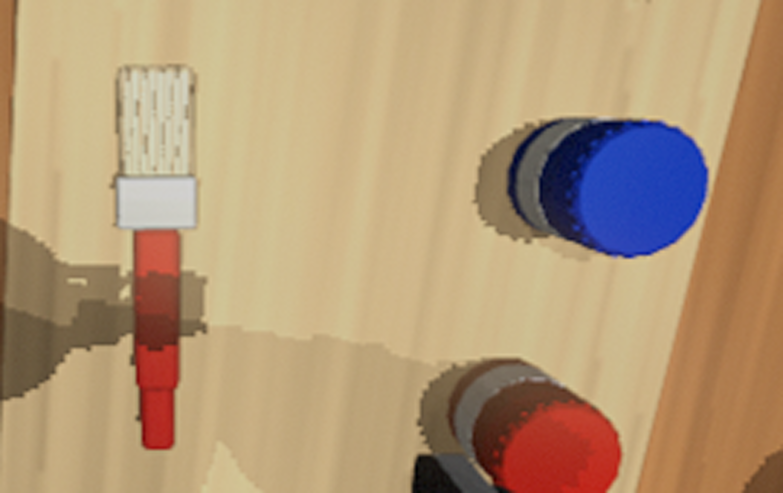

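```bash
cat >> h.py <<'E'
def pick(x,y,z,jaw,hov=.13,lift=.16):
    v=go(x,y,hov,jaw)
    env.move_linear([x,y,z],feed=.12); env.clamp(); 
    print("grip",env.get_state()["gripper_width"])
    env.move_linear([x,y,lift],feed=.2)
    s=env.get_state(); print("lifted",s["t"],s["gripper_width"],s["ft_force"])
E
python3 - <<'E'
from h import *
pick(.4518,-.0918,.0165,1.63-np.pi/2)
yaw=-.148; c=np.array([.5456,.3413]); p=c+R.from_euler('z',yaw).as_matrix()[:2,:2]@[0,.035]
go(p[0],p[1],.16,yaw+np.pi/2)
snap("w2"); s=env.get_state(); print(s["t"],s["gripper_width"],s["ee_pos"],s["joint_pos"])
E
```

```text
grip 0.18520342637074894
lifted 5.2333 0.18470046342292817 [-0.4609  0.3882 -0.0659]
7.025 0.18773795852273006 [0.5512 0.3745 0.1602] [ 0.5797  0.5095  1.4423 -0.0004  1.1899 -0.8411]
```

View pics/w2.png

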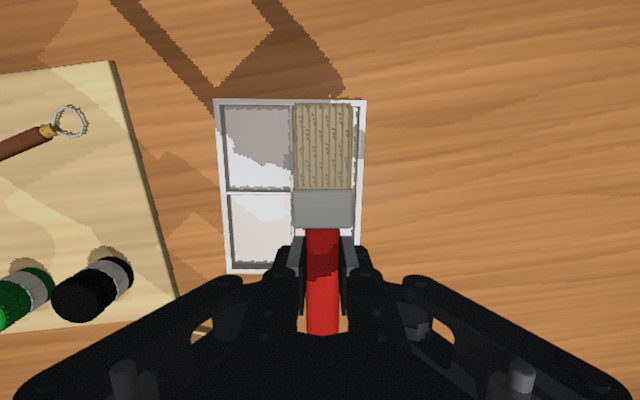

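```bash
python3 - <<'E'
import pickle
from h import *
c=pickle.load(open("pics/w2.pkl","rb"))
A=ray(c,(214.5,99.5),.018)[:2];B=ray(c,(367,100.5),.018)[:2];C=ray(c,(228.5,273.5),.018)[:2]
print(A,B,C,np.linalg.norm(A-B),np.linalg.norm(A-C)); print((B+C)/2, np.arctan2(*(C-A)[::-1]),np.arctan2(*(B-A)[::-1])-np.pi/2)
tip=ray(c,(323,103),.165); print('tip',tip); f=ray(c,(323,228),.167); print('ferr',f, np.linalg.norm(tip-f),np.linalg.norm(f[:2]-[.5512,.3745]))
E
```

```text
[0.4503 0.2896] [0.4721 0.4273] [0.6245 0.2614] 0.1394644568456429 0.1764392535992147
[0.5483 0.3444] -0.16046149128629025 -0.15637713026337763
tip [0.4766 0.3855 0.165 ]
ferr [0.5341 0.3769 0.167 ] 0.05823688005566285 0.01722047463571664
```

```bash
cat >> h.py <<'E'
W=(np.array([.547,.343]),-.155)
def tp(T,x,y): return T[0]+R.from_euler('z',T[1]).as_matrix()[:2,:2]@[x,y]
def place(T,x,y,z,hov=.16,up=.16,feed=.12):
    p=tp(T,x,y); v=go(p[0],p[1],hov,T[1]+np.pi/2)
    env.move_linear([p[0],p[1],z],feed=feed); s=env.get_state(); print("down",s["ft_force"],s["gripper_width"])
    env.let_go(); env.move_linear([p[0],p[1],up],feed=.2); print("t",env.get_state()["t"])
E
python3 - <<'E'
from h import *
place(W,0,.035,.018,up=.2)
snap("w3")
E
```

```text
down [ 1.0282  0.2595 -0.339 ] 0.19059430541355332
t 10.3417
```

View pics/w3.png

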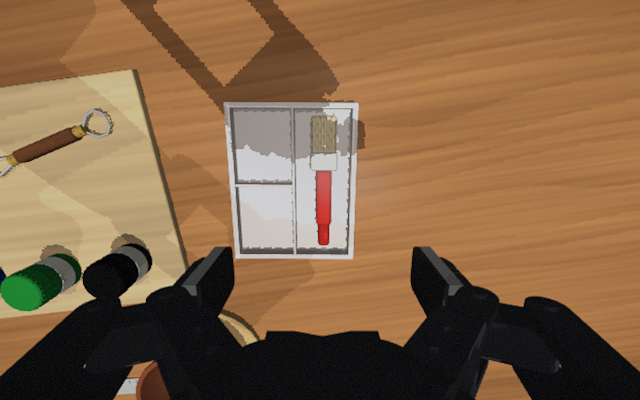

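```bash
python3 - <<'E'
import pickle
from h import *
c=pickle.load(open("pics/w3.pkl","rb"))
Q=[ray(c,p,.018)[:2] for p in ((224,102),(359,103),(353,259),(237,259))]
print(np.mean(Q,0)); print(np.arctan2(*(Q[3]-Q[0])[::-1]),np.arctan2(*(Q[2]-Q[1])[::-1]),[np.linalg.norm(Q[i]-Q[(i+1)%4]) for i in range(4)])
a=ray(c,(13,159),.024)[:2];b=ray(c,(78,131),.024)[:2];print(a,b,(a+b)/2,np.linalg.norm(a-b),np.arctan2(*(b-a)[::-1]))
E
```

```text
[0.5485 0.344 ]
-0.15451811084571357 -0.16360105068052277 [np.float64(0.14053748862648918), np.float64(0.1774221336937811), np.float64(0.1389213075663766), np.float64(0.17851097873191824)]
[0.4714 0.0528] [0.4543 0.1325] [0.4629 0.0926] 0.08157264488685288 1.781949418602956
```

```bash
python3 - <<'E'
from h import *
go(.4613,.0903,.2,1.763-np.pi/2); snap("w4",crop=(160,0,560,300),k=2)
print(env.get_state()["ee_pos"])
E
```

```text
[0.4621 0.091  0.2   ]
```

View pics/w4.png

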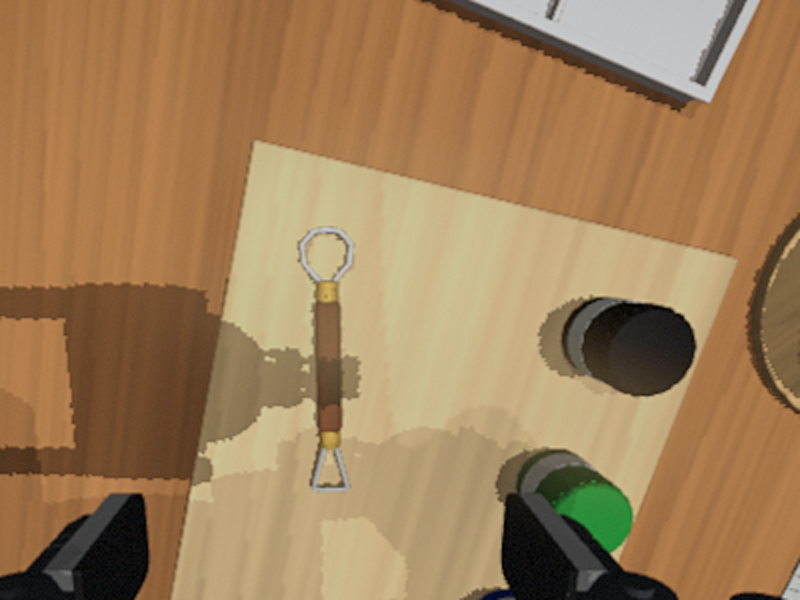

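```bash
python3 - <<'E'
import pickle
from h import *
c=pickle.load(open("pics/w4.pkl","rb"))
f=lambda u,v,z: ray(c,(160+u/2,v/2),z)[:2]
a=f(328,302,.026);b=f(329.5,433,.026);m=(a+b)/2;ang=np.arctan2(*(a-b)[::-1]);print(a,b,np.linalg.norm(a-b),m,ang)
print('ends',(f(327,228,.018)+f(331,490,.018))/2)
print('black',f(649,349,.068),'green',f(595,511,.068))
pick(m[0],m[1],.017,ang-np.pi/2)
Y=(np.array([.5373,-.3555]),.278)
p=tp(Y,0,.035); go(p[0],p[1],.2,Y[1]+np.pi/2)
snap("w5"); s=env.get_state(); print(s["t"],s["gripper_width"],s["ee_pos"])
E
```

```text
[0.4559 0.1263] [0.4708 0.0547] 0.07306853456011743 [0.4633 0.0905] 1.7767165405791365
ends [0.4636 0.0905]
black [0.6074 0.1375] green [0.6081 0.053 ]
grip 0.14054832910167953
lifted 14.6 0.14479078103323828 [-0.4505 -0.9378 -1.1877]
16.2 0.14104919830742152 [ 0.528  -0.3205  0.1999]
```

View pics/w5.png

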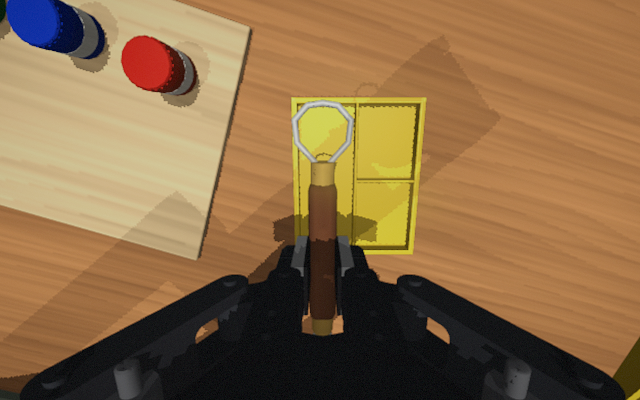

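```bash
python3 - <<'E'
import pickle
from h import *
c=pickle.load(open("pics/w5.pkl","rb"))
A,B,C=[ray(c,p,.018)[:2] for p in ((291.5,98),(426,97.5),(412,254))]
print((A+C)/2,np.linalg.norm(A-B),np.linalg.norm(C-B),np.arctan2(*(B-C)[::-1]),np.arctan2(*(A-B)[::-1])-np.pi/2)
h=ray(c,(322,185),.209);print(h,np.linalg.norm(h[:2]-env.get_state()["ee_pos"][:2]))
E
```

```text
[ 0.5387 -0.3568] 0.13983029412657216 0.17691271288979274 0.2760227358745877 0.2823971180081748
[ 0.5628 -0.3107  0.209 ] 0.03618790245006339
```

```bash
cat >> h.py <<'E'
Y=(np.array([.538,-.356]),.279)
E
python3 - <<'E'
from h import *
place(Y,0,.035,.018,up=.2)
snap("w6")
E
```

```text
down [ 0.1224 -0.7467  0.0452] 0.13994720589199067
t 19.575
```

View pics/w6.png

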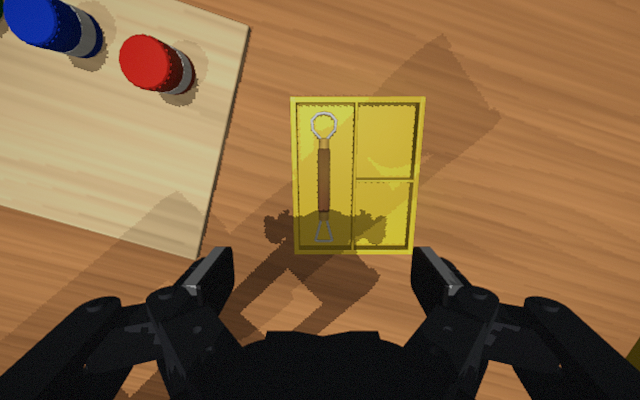

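```bash
python3 - <<'E'
from h import *
pick(.607,.137,.034,0,hov=.16,lift=.17)
place(Y,-.042,-.0325,.0275,hov=.17,up=.2)
snap("w7")
E
```

```text
grip 0.49623435587821696
lifted 23.8417 0.4953290351044207 [ 0.5732 -0.6162 -1.8202]
down [ 0.4278  0.1195 -1.0785] 0.49171746722508236
t 28.6583
```

View pics/w7.png

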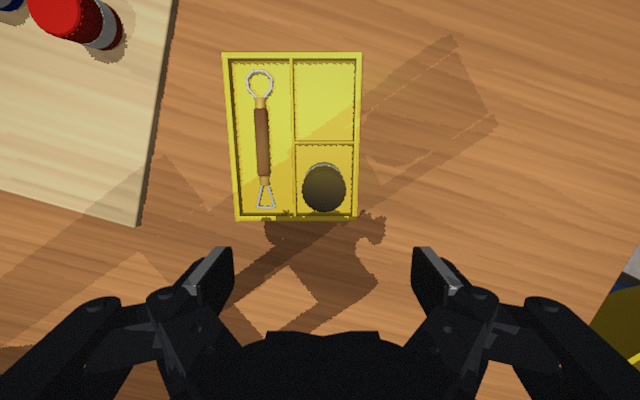

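```bash
python3 - <<'E'
from h import *
W=(np.array([.5477,.3435]),-.157)
pick(.607,.0475,.034,0,hov=.17,lift=.17)
place(W,.042,-.0325,.0275,hov=.17,up=.2)
snap("w8")
pick(.6035,-.0487,.034,0,hov=.17,lift=.17)
place(W,-.042,-.0325,.0275,hov=.17,up=.2)
snap("w9")
E
```

```text
grip 0.49393930102968925
lifted 32.975 0.4955250487392662 [-0.9012  0.3287 -0.7626]
down [-0.3942  0.347  -0.2031] 0.49480401036579985
t 36.8417
grip 0.49151612368302194
lifted 40.8167 0.49406406837842737 [ 0.1893  0.1878 -1.2927]
down [-0.0419  0.1386 -1.085 ] 0.4955889863828772
t 45.0917
```

View pics/w8.png

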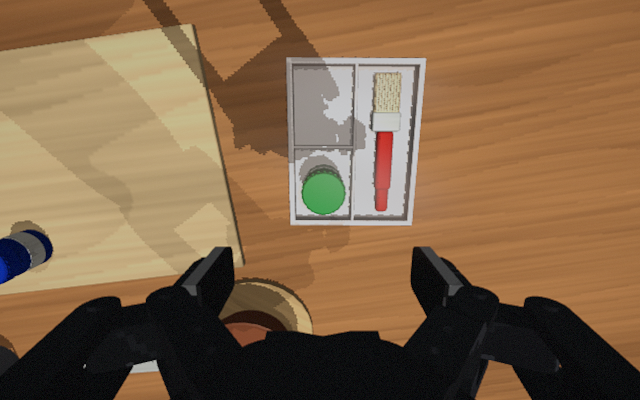

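View pics/w9.png

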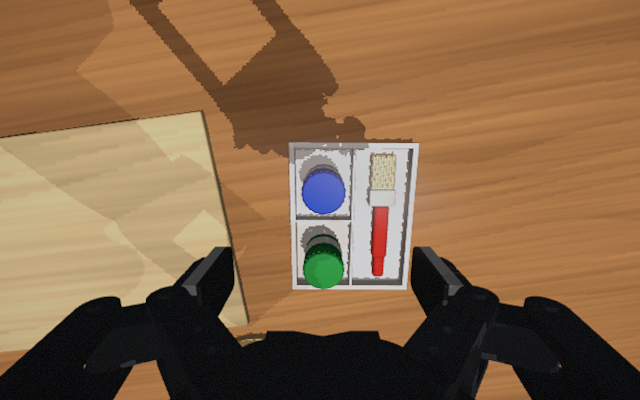

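```bash
python3 - <<'E'
from h import *
env.move_joints([0.0,0.1,1.9,0,1.14,0]) if False else env.move_joints([-1.331,0.32,1.565,0,1.257,-0.02])
c=snap("t2","top",(160,120,500,290),2.3); snap("s2","side")
for n,T,x,y,z in (("black",Y,-.042,-.0325,.06),("green",W,.042,-.0325,.06),("blue",W,-.042,-.0325,.06),("loop",Y,0,.035,.018),("brush",W,0,.035,.016)):
    p=tp(T,x,y); q=proj(c,[*p,z]); print(n,q,(q-[160,120])*2.3)
E
```

```text
black [465.9803 234.842 ] [703.7546 264.1365]
green [213.9059 214.2008] [123.9835 216.6619]
blue [208.8707 244.0395] [112.4026 285.2908]
loop [433.7486 228.7406] [629.6218 250.1034]
brush [192.7953 227.0459] [ 75.4292 246.2056]
```

View pics/t2.png

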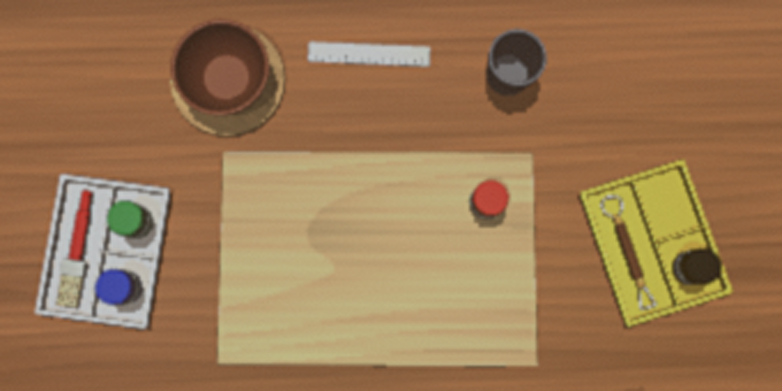

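View pics/s2.png

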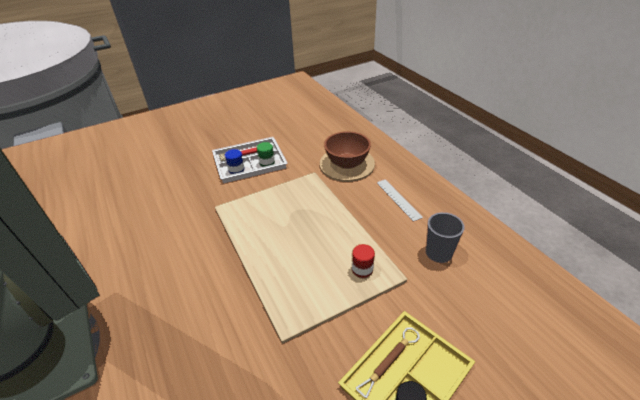

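```bash
python3 - <<'E'
from rig import env
print(env.get_state()["t"]); env.job_done()
E
```

```text
48.5333
the job is handed in; nothing more can be done
```

I made up both kits and handed the job in at 48.5 s of the 112 s allowed. `job_done` gives no verdict, so the result rests on my own checks.

- **Yellow tray:** the black jar stands in the −x pocket and the loop tool lies lengthwise in the long bay.
- **White tray:** the green jar is in the +x pocket, the blue jar is in the −x pocket, and the brush lies lengthwise in the long bay.

**Final checks:** In the last top and side pictures the jars stand upright and both tools are flat and centred in their bays. Everything sits within a few mm of its target position. The red jar, bowl and beaker look unmoved, and the arm is back at its start pose, clear of everything. I did not measure angles or settling speeds directly.

**Disagreements:** Position estimates from the top and wrist cameras differed by 2–6 mm. The widest gap was on the green jar's position before I picked it up. All of this was within the grasp and placing margins. No check failed.

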